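Load sample tubes into carriers and feed them to the loader

TASK

Load the run: open the loader's gate, put every sample tube from the orange rack into a blue carrier of its own, fully down in the bore, and slide the loaded carriers into single file between the lane's rails, the first against the end stop and the others right up against each other. Slide the carriers along the bench without lifting them, let no finger touch a tube once its carrier is in the lane, and let no empty carrier in: a spare one stays right outside the lane and its flared mouth. When all are in, close the gate fully behind them, then press the green start button, and leave the other things on the bench alone.

Things in the scene. Friction and masses are not known exactly. Their poses are not given: they have to be found in the camera images.
- loader: Fixed bench-top carrier loader: white housing (face at y -30 mm, 200 mm high) and, before its dark tunnel, an infeed lane along its +y axis on the bare bench. Origin: bench level, lane middle, at the face of the steel stop that ends the lane (20 mm high); +y from stop to mouth, x across, z up. Rails 20 mm high, 8 thick, 68 apart inside, y 0 to 225 mm; gate at y 231.
- lane_mouth (a point): Middle of the lane's open mouth at bench level, on the loader's y axis 288 mm from the stop. The aluminium rails, 20 mm high, flare here: 68 mm apart at y = 240 mm, about 120 mm apart at y = 288 mm.
- reader_top (a point): Top of the black code reader beside the lane, 65 mm above the bench; it covers loader x -46 to -82 mm, y 165 to 215 mm.
- gate (a joint): Yellow gate plate (6 mm thick, top 20 mm above the bench) that slides across the lane along the loader's x axis: 0 = closed, 0.085 m = fully open (drawn to the loader's +x side, lane clear). Friction 1 to 2 N, no spring: it stays where it is left. It may start a little way open.
- gate_knob (a point): Middle of the top of the gate's upright round black knob: diameter 18 mm, top 60 mm above the bench, 40 mm of it clear above the gate plate. It rides with the gate: loader x = 70 mm closed, 155 mm open, y = 231 mm.
- start (a joint): Green push button, start: 0 = out, 0.006 m = fully down; spring return, about 5 N to push fully down; pressed straight down.
- start_top (a point): Middle of the top face of the green start button (radius 16 mm) on the loader's console, a white box 50 mm high at loader x -50 to -136 mm, y 5 to 105 mm.
- carrier1: Tube carrier: a round blue puck with a white band at its foot, diameter 64 mm, 50 mm high, about 0.3 kg, standing loose on the bench; open bore on its axis from above, diameter 31 mm, 45 mm deep (bore floor 5 mm above its underside). Origin: centre of its underside, z along its axis. It starts empty.
- carrier2: Tube carrier: a round blue puck with a white band at its foot, diameter 64 mm, 50 mm high, about 0.3 kg, standing loose on the bench; open bore on its axis from above, diameter 31 mm, 45 mm deep (bore floor 5 mm above its underside). Origin: centre of its underside, z along its axis. It starts empty.
- carrier3: Tube carrier: a round blue puck with a white band at its foot, diameter 64 mm, 50 mm high, about 0.3 kg, standing loose on the bench; open bore on its axis from above, diameter 31 mm, 45 mm deep (bore floor 5 mm above its underside). Origin: centre of its underside, z along its axis. It starts empty.
- tube1: Capped sample tube, white flat-bottomed body of diameter 28 mm with a chamfered foot, yellow screw cap of diameter 32 mm on the top 20 mm; 85 mm tall overall, about 45 g. Origin: centre of its underside, z up along the tube. It may be absent. It starts upright in the rack, its foot 5 mm above the bench; seated in a carrier its foot also stands 5 mm above the bench and its top at 90 mm.
- tube2: Capped sample tube, white flat-bottomed body of diameter 28 mm with a chamfered foot, green screw cap of diameter 32 mm on the top 20 mm; 85 mm tall overall, about 45 g. Origin: centre of its underside, z up along the tube. It may be absent. It starts upright in the rack, its foot 5 mm above the bench; seated in a carrier its foot also stands 5 mm above the bench and its top at 90 mm.
- tube3: Capped sample tube, white flat-bottomed body of diameter 28 mm with a chamfered foot, red screw cap of diameter 32 mm on the top 20 mm; 85 mm tall overall, about 45 g. Origin: centre of its underside, z up along the tube. It may be absent. It starts upright in the rack, its foot 5 mm above the bench; seated in a carrier its foot also stands 5 mm above the bench and its top at 90 mm.
- tube4: Capped sample tube, white flat-bottomed body of diameter 28 mm with a chamfered foot, blue screw cap of diameter 32 mm on the top 20 mm; 85 mm tall overall, about 45 g. Origin: centre of its underside, z up along the tube. It may be absent. It starts upright in the rack, its foot 5 mm above the bench; seated in a carrier its foot also stands 5 mm above the bench and its top at 90 mm.
- rack: Orange tube rack fixed to the bench, 198 x 52 mm, 42 mm high, with one row of four round holes (diameter 33 mm, 44 mm apart) along its x axis; floor 5 mm thick. Origin: centre of its underside.
- tip_box_blue: Blue-topped pipette tip box, 85 x 122 x 69 mm. Loose bystander: leave it alone. Origin: centre of its underside.
- tip_box_pink: Pink-topped pipette tip box with yellow tips, 85 x 122 x 69 mm. Loose bystander: leave it alone. Origin: centre of its underside.
- sharps_bin: Yellow sharps bin with red lid, diameter 152 mm, 168 mm high. Loose bystander: leave it alone. Origin: centre of its underside.
- reagent_bottle: Amber reagent bottle with blue cap, diameter 70 mm, 150 mm high. Loose bystander: leave it alone. Origin: centre of its underside.
- dish_stack: Stack of four clear dishes, diameter 90 mm, 62 mm high. Loose bystander: leave it alone. Origin: centre of its underside.
- marker: Marker pen lying flat, 137 mm long, 14 mm thick. Loose bystander: leave it alone. Origin: under the pen near its middle, the pen along its x axis.

How it is judged:
By the outcome, as a careful person would: the job done as asked, in the order asked, and still so for the second after the job is handed in, with the robot touching nothing.
Of tube1, tube2, tube3, tube4 only 2 to 3 are there at a start; the rules pass over those that are not, and their reading is None.
At some moment in a run one of carrier1, carrier2, carrier3 may be knocked a few centimetres aside while the robot is not near it.
It also fails if it takes over 210 s, if anything falls off the work surface, if the arm or the gripper's body presses on something with over 40 N, if the wrist force passes 120 N, or if a joint passes its speed limit or range.

ROBOT

A 6-joint arm with a two-finger parallel gripper is mounted at the origin on the work surface. World frame = base frame: x ahead of the robot, y to its left, z up, the work surface at z = 0. Lengths are in m, angles in rad, forces in N, time in s.
With the tool pointing down it reaches from about 0.3 to 0.825 m from the base axis. Payload 5.4 kg.
Tool frame: the origin (TCP) lies at the very end of the fingers, on their centre line; the grasp point (between the pads) lies 19 mm behind it; z points along the fingers, y is the line along which they close (so a half turn about z gives the same grasp; the last joint's range is limited). The gripper opens to 92 mm and grips with 3 to 60 N. Pads are 20 mm wide; open, the fingers measure 128 mm over their backs; the gripper's body (75 mm by 189 mm) begins 69 mm behind the grasp point.
Start: joints at [-1.542, 0.158, 1.597, -0, 1.386, -0.21], TCP at [0.136, -0.559, 0.215] pointing down, gripper open.
Joint ranges: [-2.91, 2.91], [-0.94, 2.29], [0.18, 2.7], [-1.29, 4.43], [0.17, 2.64], [-3, 3]. Speed limits (rad/s): [2.57, 2.57, 3.14, 3.14, 3.14, 3.14].

INTERFACE

Orientations are given as a rotation vector (axis times angle).
In Python, from workcell import bot gives the robot as it stands. Calls block until the motion is done:
- bot.goto(position, orientation): joint-space move of the TCP to a pose.
- bot.line_to(position, rot=None, max_speed=0.15): straight line of the TCP; rot=None keeps the orientation; max_speed is the mean speed in m/s.
- bot.set_joints(angles): joint-space move.
- bot.set_gripper(opening, newtons=None): opening from 0.0 (shut) to 1.0 (fully open); newtons is the grip in N (None keeps the last); returns when the fingers have stopped.
- bot.hold(seconds).
- bot.inverse_kinematics(position, orientation): joint angles nearest the present ones, or None.
- bot.read_camera(name): name is "scene" or "side" or "wrist"; returns a dict with "pixels" (480x640x3 uint8, blue, green, red), "fx", "fy", "cx", "cy" (pixels), "R" (3x3) and "t" (3): a world point X has camera coordinates R X + t. Camera axes: x right, y down, z forward; pixel columns grow to the right and rows downward; lengths in m; the calibration is good to about 2 mm. A picture is of the moment at which its call begins. There is no depth.
A pose or a line that the arm cannot do raises bot.MotionError and nothing moves.
- bot.job_done(): hands the job in; it is judged then, once.
Readings, each from a call of its own:
- bot.current_clock(): time.
- bot.current_joints(): joint angles.
- bot.current_joint_vel(): joint speeds.
- bot.current_effort(): joint torques, N m.
- bot.current_ee_pos(): TCP position.
- bot.current_tool_rot(): TCP orientation.
- bot.current_contact_force(): force on the tool from outside, world axes, zero at the start.
- bot.current_ft_torque(): the same for the moment, N m.
- bot.current_opening(): opening from 0.0 (shut) to 1.0 (fully open).
- bot.current_grip_force(): force on a finger pad.
Only numpy, scipy, OpenCV 4.12 (cv2) and the standard library are available. Lean on these libraries where they do the work, as an engineer would, in place of code of your own. Each camera call takes 0.05 s, during which the arm holds its last target. There are 200 camera calls.

## Working session

There is one attempt and no reset: what is moved stays moved. The work goes in short steps, each a Python script; the robot and the scene stay as the last script left them, time stands still between calls to the robot, and variables do not carry over. Pictures are saved under pics/ and viewed, at most 14 in all, crops included, and the job is handed in when it is done.

```bash
mkdir -p pics; ls; python3 - <<'E'
from workcell import bot
import cv2,numpy as np
for n in("scene","side"):
    c=bot.read_camera(n);cv2.imwrite(f"pics/{n}0.png",c["pixels"])
    print(n,c["fx"],c["cx"],c["cy"],np.round(c["R"],3).tolist(),np.round(c["t"],3), np.round(-c["R"].T@c["t"],3))
print(bot.current_clock(),bot.current_tool_rot())
E
```

```text
pics
workcell.py
scene 560.3262219239203 313.7083882746067 237.70462224050655 [[0.134, 0.991, -0.017], [0.735, -0.111, -0.669], [-0.664, 0.077, -0.743]] [-0.178 -0.342  1.765] [1.448 0.003 1.081]
side 577.7942924766071 332.9632136869841 237.29837602399076 [[0.913, -0.407, 0.017], [-0.31, -0.721, -0.62], [0.264, 0.561, -0.785]] [-0.478  0.286  0.99 ] [ 0.264 -0.543  0.962]
0.1 [-3.11751679e+00 -3.73952612e-01 -2.36349418e-04]
```

View pics/scene0.png

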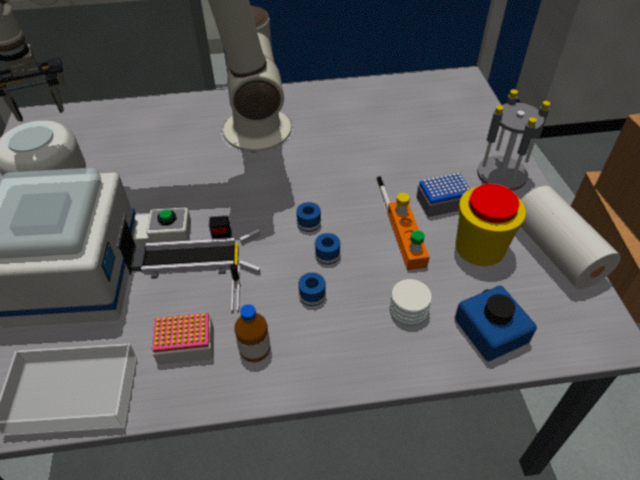

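View pics/side0.png

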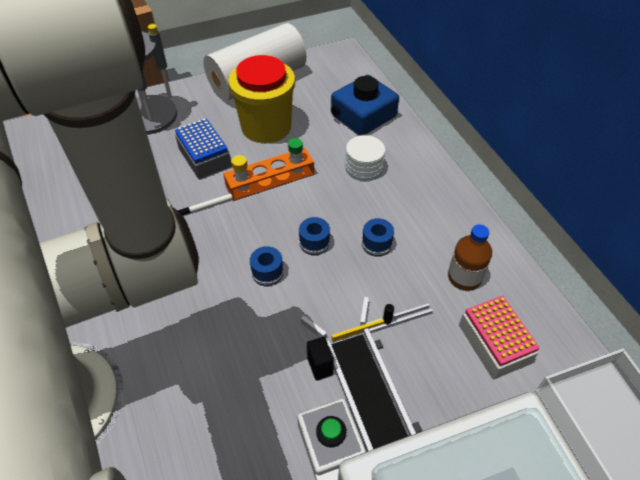

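The scene image shows three carriers at about (308,215), (327,248) and (312,288). There are two tubes, yellow (403,200) and green (417,238), and the gate with its knob sits near (236,260). The side view agrees: caps at (239,161) and (295,146), carriers at (266,263), (314,233) and (378,235), knob at (388,313), button at (331,431).

```bash
cat > h.py <<'E'
from workcell import bot
import cv2,numpy as np
from scipy.spatial.transform import Rotation as Ro
def ray(c,uv):
    d=np.array([(uv[0]-c["cx"])/c["fx"],(uv[1]-c["cy"])/c["fy"],1.0])
    R=np.array(c["R"]);return -R.T@np.array(c["t"]),R.T@d
def plane(c,uv,z):
    o,d=ray(c,uv);return o+d*(z-o[2])/d[2]
def proj(c,X):
    p=np.array(c["R"])@X+c["t"];return np.array([p[0]/p[2]*c["fx"]+c["cx"],p[1]/p[2]*c["fy"]+c["cy"]])
def tri(*obs):
    A=np.zeros((3,3));b=np.zeros(3);Ps=[]
    for c,uv in obs:
        o,d=ray(c,uv);d=d/np.linalg.norm(d);P=np.eye(3)-np.outer(d,d);A+=P;b+=P@o;Ps.append((P,o))
    X=np.linalg.solve(A,b);return X,max(np.linalg.norm(P@(X-o)) for P,o in Ps)
def mask(c,lo,hi):
    return cv2.inRange(cv2.cvtColor(c["pixels"],cv2.COLOR_BGR2HSV),np.array(lo),np.array(hi))
def blobs(m,amin=20,amax=1e9):
    n,l,s,ce=cv2.connectedComponentsWithStats(m)
    return [(ce[i],s[i]) for i in range(1,n) if amin<=s[i][4]<=amax]
def down(a):  # tool down, tool y (closing line) at world angle a from +y axis: tool x at angle a
    return (Ro.from_euler('z',a)*Ro.from_rotvec([np.pi,0,0])).as_rotvec()
BLUE=((100,120,40),(125,255,255));YEL=((20,150,90),(33,255,255));GRN=((45,120,50),(80,255,255));ORG=((5,180,120),(17,255,255))
E
python3 - <<'E'
from h import *
s=bot.read_camera("scene");d=bot.read_camera("side")
uv={'yellow':((403,200),(239,161)),'green':((417,238),(295,146)),'c1':((308,213),(266,260)),'c2':((327,245),(314,230)),'c3':((312,286),(378,232)),'knob':((236,246),(389,307)),'btn':((166,215),(331,428))}
for k,(a,b) in uv.items():
    X,e=tri((s,a),(d,b));print(k,X.round(3),round(e,4))
w=bot.read_camera("wrist");cv2.imwrite("pics/w0.png",w["pixels"])
p=bot.current_ee_pos();C=-w["R"].T@w["t"];T=Ro.from_rotvec(bot.current_tool_rot()).as_matrix()
print(w["fx"],w["cx"],w["cy"],C.round(3),(T.T@(C-p)).round(3),(T.T@w["R"].T).round(2).tolist())
for n,c in(("s",s),("d",d)):
  for nm,r in(("B",BLUE),("Y",YEL),("G",GRN),("O",ORG)):
    print(n,nm,[(ce.round(1).tolist(),int(st[4])) for ce,st in blobs(mask(c,*r),40)])
E
```

```text
yellow [0.46  0.351 0.084] 0.0035
green [0.589 0.353 0.08 ] 0.0023
c1 [0.431 0.11  0.043] 0.003
c2 [0.547 0.142 0.043] 0.0033
c3 [0.665 0.088 0.04 ] 0.0023
knob [ 0.578 -0.091  0.097] 0.0147
btn [ 0.408 -0.252  0.067] 0.0016
359.7054623144353 318.9615651799448 234.07732337600532 [ 0.212 -0.541  0.385] [ 0.078  0.001 -0.17 ] [[-0.0, -0.96, -0.28], [1.0, -0.0, -0.0], [0.0, -0.28, 0.96]]
s B [([372.2, 35.8], 15222), ([512.0, 46.0], 2725), ([440.5, 192.5], 398), ([308.2, 214.2], 465), ([327.2, 245.9], 516), ([108.3, 260.1], 168), ([119.9, 276.3], 46), ([311.5, 286.6], 609), ([495.4, 324.4], 2707), ([59.5, 309.6], 544), ([247.6, 311.9], 204)]
s Y [([489.9, 216.6], 864), ([402.8, 197.6], 97), ([235.6, 253.8], 80)]
s G [([165.1, 214.0], 96), ([417.6, 235.8], 116)]
s O [([405.4, 233.0], 928)]
d B [([546.7, 104.5], 43873), ([363.3, 106.8], 1920), ([201.5, 142.9], 806), ([313.6, 232.9], 791), ([377.5, 234.4], 821), ([479.5, 232.7], 252), ([265.6, 263.0], 855)]
d Y [([151.2, 26.0], 44), ([261.2, 87.3], 818), ([238.0, 161.8], 162), ([357.3, 328.5], 212)]
d G [([294.3, 144.6], 155), ([330.7, 428.1], 354)]
d O [([269.1, 174.6], 1616)]
```

```bash
python3 - <<'E'
from h import *
import pickle
V={}
def shot(k,p,a):
    bot.goto(p,down(a));V[k]=bot.read_camera("wrist");cv2.imwrite(f"pics/{k}.png",V[k]["pixels"]);print(k,bot.current_joints().round(2),bot.current_clock())
shot("l1",[0.42,-0.12,0.30],0.0)
shot("l2",[0.42,-0.02,0.25],0.0)
shot("r1",[0.45,0.2,0.32],0.0)
shot("r2",[0.42,0.32,0.25],0.0)
pickle.dump(V,open("V.pkl","wb"))
E
python3 -c "
import cv2,numpy as np
a=[cv2.imread(f'pics/{k}.png') for k in('l1','r1')]
cv2.imwrite('pics/m1.png',cv2.resize(np.vstack(a),(533,800))[:600] if 0 else np.hstack([cv2.resize(x,(400,300)) for x in a]))"
```

```text
l1 [-0.56 -0.26  1.83 -0.    1.57  1.01] 2.2167
l2 [-0.34 -0.29  1.95 -0.    1.48  1.23] 2.7917
r1 [ 0.17 -0.11  1.67 -0.    1.59  1.74] 3.7667
r2 [ 0.42  0.01  1.68 -0.    1.45  1.99] 4.4417
```

View pics/l1.png

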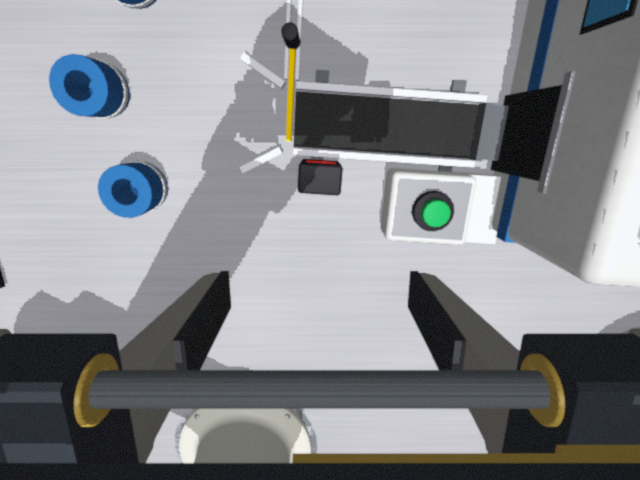

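View pics/r1.png

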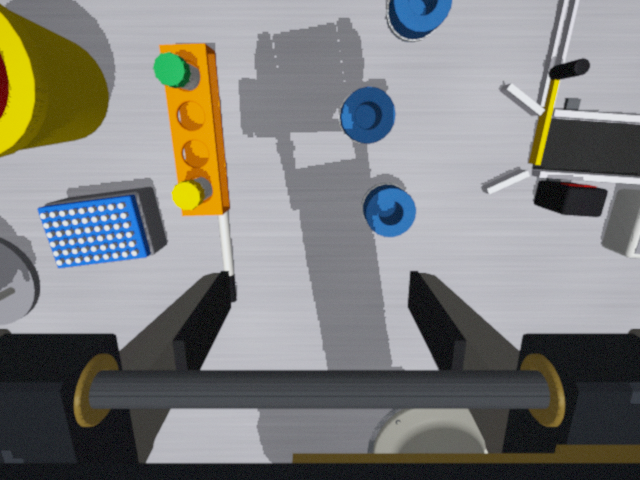

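l1 shows the lane floor with its rails' inner edges at rows of about 92 and 155 (columns 300–480), the stop near column 483, the knob top near (290,31) and the button at (434,211). r1 shows the rack with the green cap at (172,70), the yellow cap at (187,194), and two empty holes. The carriers are at (420,5), (367,115) and (389,211).

```bash
cat >> h.py <<'E'
def bore(c,X):
    """rim-ellipse centre (pixels) of the carrier top near world X: outer contour of bright top-face blue"""
    u=proj(c,X);h=cv2.cvtColor(c["pixels"],cv2.COLOR_BGR2HSV)
    m=cv2.inRange(h,np.array((100,130,40)),np.array((125,255,255)))
    cs,_=cv2.findContours(m,cv2.RETR_EXTERNAL,cv2.CHAIN_APPROX_NONE)
    k=min((q for q in cs if cv2.contourArea(q)>150),key=lambda q:np.linalg.norm(q.reshape(-1,2).mean(0)-u))
    e=cv2.fitEllipse(k);return np.array(e[0]),e
E
python3 - <<'E'
from h import *
import pickle
V=pickle.load(open("V.pkl","rb"))
def blob(c,r,guess,z,amin=60):
    g=proj(c,np.array([*guess,z]));b=[x for x in blobs(mask(c,*r),amin)];ce,s=min(b,key=lambda x:np.linalg.norm(x[0]-g))
    return ce,s
# lane inner edges in l1
c=V["l1"];g=cv2.cvtColor(c["pixels"],cv2.COLOR_BGR2GRAY)
up,lo=[],[]
for u in list(range(345,470,5)):
    col=g[:,u].astype(int);r=122
    while col[r]<110 and r>70:r-=1
    q=122
    while col[q]<110 and q<175:q+=1
    up.append(plane(c,(u,r+.5),.02));lo.append(plane(c,(u,q-.5),.02))
for n,P in(("up",up),("lo",lo)):
    P=np.array(P)[:,:2];f=np.polyfit(P[:,1],P[:,0],1);r=P[:,0]-np.polyval(f,P[:,1]);k=abs(r)<.003;f=np.polyfit(P[k,1],P[k,0],1);print(n,f,k.sum(),r.std())
print("row122",[(u,int(g[122,u])) for u in range(455,520,3)])
for n,r,gu,z in(("btn",GRN,(.408,-.252),.06),("yel",YEL,(.46,.35),.09),("grn",GRN,(.589,.353),.09)):
    obs=[]
    for k in (("l1","l2") if n=="btn" else ("r1","r2")):
        ce,s=blob(V[k],r,gu,z);obs.append((V[k],ce));print(n,k,ce.round(1),s[4],plane(V[k],ce,z).round(4))
    X,e=tri(*obs);print(n,X.round(4),round(e,4))
for i,X in enumerate(((.431,.11),(.547,.142),(.665,.088))):
    obs=[]
    for k in("l1","l2","r1","r2"):
        try:
            u,e=bore(V[k],np.array([*X,.05]))
            if u[1]>20 and 20<u[0]<620:obs.append((V[k],u));print(i,k,u.round(1),np.round(e[1],1),plane(V[k],u,.05).round(4))
        except Exception as x:print(i,k,x)
    if len(obs)>1:print(tri(*obs))
cv2.imwrite("pics/l2c.png",cv2.resize(np.hstack([V["l1"]["pixels"][0:260,200:500],V["l2"]["pixels"][0:260,330:630]]),None,fx=1.33,fy=1.33))
E
```

```text
up [0.08181856 0.55261813] 25 0.00046801683674419094
lo [0.06876308 0.48575307] 25 0.0003454382365933193
row122 [(455, 57), (458, 58), (461, 62), (464, 61), (467, 63), (470, 58), (473, 57), (476, 43), (479, 46), (482, 80), (485, 127), (488, 124), (491, 123), (494, 127), (497, 127), (500, 108), (503, 80), (506, 33), (509, 16), (512, 23), (515, 10), (518, 20)]
btn l1 [435.5 212.7] 670 [ 0.4059 -0.2579  0.06  ]
btn l2 [549.3 223.7] 929 [ 0.4057 -0.2598  0.06  ]
btn [ 0.4072 -0.2561  0.0656] 0.0
yel r1 [194.2 138.9] 4531 [0.5202 0.3314 0.09  ]
yel r2 [284.8 180.8] 1429 [0.4548 0.3488 0.09  ]
yel [0.4917 0.3298 0.1408] 0.0329
grn r1 [171.5  69.8] 954 [0.5886 0.348  0.09  ]
grn r2 [278.8  19.2] 1364 [0.5867 0.3501 0.09  ]
grn [0.5895 0.3511 0.081 ] 0.0005
0 l1 [129.7 189.2] [52.7 63.1] [0.4322 0.1003 0.05  ]
0 l2 [198.9 196.6] [59.4 65. ] [0.4321 0.1034 0.05  ]
0 r1 [389.  210.5] [48.9 51.5] [0.4324 0.1097 0.05  ]
0 r2 [513.5 197.1] [59.5 71.4] [0.4323 0.1146 0.05  ]
(array([0.4299079 , 0.10738856, 0.03711428]), np.float64(0.00036364542285739055))
1 l1 [85.3 85.9] [56.9 76.4] [0.5451 0.132  0.05  ]
1 l2 [154.8  79.4] [64.7 80.5] [0.5451 0.135  0.05  ]
1 r1 [367.5 114.7] [52.  55.5] [0.5463 0.1406 0.05  ]
1 r2 [498.6  80.6] [64.7 81.7] [0.5449 0.1455 0.05  ]
(array([0.54655836, 0.13959762, 0.03795023]), np.float64(0.0005395562570735157))
2 l1 [85.3 85.9] [56.9 76.4] [0.5451 0.132  0.05  ]
2 l2 [154.8  79.4] [64.7 80.5] [0.5451 0.135  0.05  ]
2 r2 [498.6  80.6] [64.7 81.7] [0.5449 0.1455 0.05  ]
(array([0.54651921, 0.13984735, 0.03768706]), np.float64(0.0003476252563266177))
```

View pics/l2c.png

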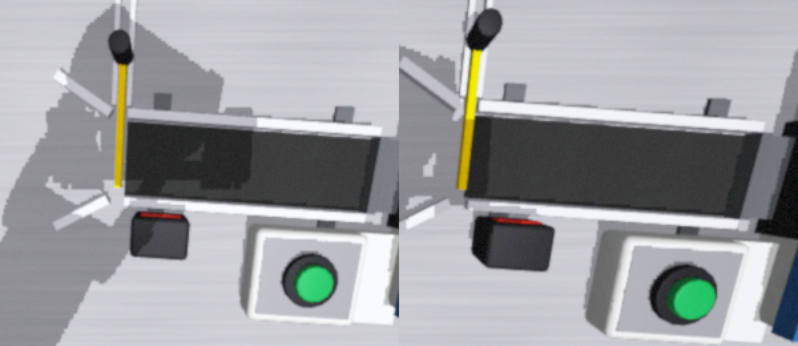

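```bash
python3 - <<'E'
from h import *
import pickle
V=pickle.load(open("V.pkl","rb"))
print("knob",tri((V["l1"],(290.2,30)),(V["l2"],(397.7,17))))
th=-0.0752;ey=np.array([-np.sin(th),np.cos(th)]);ex=np.array([np.cos(th),np.sin(th)])
# stop: top front edge
for k in("l1","l2"):
    g=cv2.cvtColor(V[k]["pixels"],cv2.COLOR_BGR2GRAY).astype(int)
    for x in(.49,.50,.51):
        u,v=proj(V[k],np.array([x,-.31,.02]));v=int(round(v));row=cv2.GaussianBlur(V[k]["pixels"],(1,5),0)[v].mean(1)
        a=int(u)-25;gr=np.diff(row[a:a+50]);j=a+int(np.argmax(gr))+.5+.5
        P=plane(V[k],(j,v),.02);print(k,x,j,P.round(4))
# lane edges both views at z=0
for k in("l1","l2"):
    c=V[k];g=cv2.cvtColor(c["pixels"],cv2.COLOR_BGR2GRAY).astype(int);up=[];lo=[]
    for y in np.arange(-.29,-.17,.005):
        u,v=proj(c,np.array([.5192+.0753*y,y,0]));u=int(round(u));r=q=int(v)
        if u>635: continue
        while g[r,u]<105:r-=1
        while g[q,u]<105:q+=1
        up.append(plane(c,(u,r+.5),0));lo.append(plane(c,(u,q-.5),0))
    for P in(up,lo):
        P=np.array(P);f=np.polyfit(P[:,1],P[:,0],1);print(k,f,np.polyval(f,-.23).round(4),len(P))
obs=[]
for k in("r1","r2"):
    c=V[k];m=mask(c,(25,150,90),(35,255,255));u=proj(c,np.array([.458,.351,.085]));
    b=[x for x in blobs(m,60)];ce,s=min(b,key=lambda x:np.linalg.norm(x[0]-u));print(k,ce,s[4],u);obs.append((c,ce))
print(tri(*obs))
# gate plate line
for k in("l1","l2"):
    b=[x for x in blobs(mask(V[k],*YEL),60)]
    for ce,s in b: print(k,ce.round(),s.tolist(),plane(V[k],ce,.02).round(4))
E
```

```text
knob (array([ 0.59738606, -0.09247479,  0.05466334]), np.float64(0.0006777187067174299))
l1 0.49 480.0 [ 0.4904 -0.3166  0.02  ]
l1 0.5 481.0 [ 0.4997 -0.3167  0.02  ]
l1 0.51 483.0 [ 0.51   -0.3178  0.02  ]
l2 0.49 593.0 [ 0.4896 -0.3166  0.02  ]
l2 0.5 596.0 [ 0.5    -0.3176  0.02  ]
l2 0.51 598.0 [ 0.5102 -0.3176  0.02  ]
l1 [0.07608296 0.55290826] 0.5354 24
l1 [0.06871927 0.48500931] 0.4692 24
l2 [0.07102532 0.55140869] 0.5351 24
l2 [0.06819269 0.48462156] 0.4689 24
r1 [186.56306306 195.11561562] 666 [183.72332437 195.4271424 ]
r2 [286.10195228 176.61605206] 922 [282.78077937 176.64804309]
(array([0.45807158, 0.34800942, 0.08420385]), np.float64(0.00014285841511518384))
l1 [290.  93.] [286, 48, 9, 93, 481] [ 0.5408 -0.0884  0.02  ]
l1 [ 92. 373.] [75, 355, 41, 44, 459] [0.1564 0.2112 0.02  ]
l1 [547. 391.] [522, 355, 43, 72, 936] [ 0.1255 -0.4617  0.02  ]
l1 [ 87. 415.] [74, 399, 34, 28, 356] [0.0814 0.2324 0.02  ]
l1 [500. 456.] [294, 446, 346, 16, 2741] [ 0.0024 -0.4074  0.02  ]
l2 [382.  92.] [373, 37, 19, 106, 781] [ 0.5371 -0.0872  0.02  ]
l2 [ 85. 396.] [74, 357, 28, 70, 541] [0.1582 0.2895 0.02  ]
l2 [545. 371.] [522, 356, 40, 36, 402] [ 0.1979 -0.3158  0.02  ]
l2 [552. 414.] [531, 393, 34, 34, 359] [ 0.1292 -0.3372  0.02  ]
l2 [492. 456.] [293, 446, 347, 16, 2649] [ 0.0577 -0.2659  0.02  ]
```

```bash
cat >> h.py <<'E'
TH=-0.071;O=np.array([.496,-.3167]);EX=np.array([np.cos(TH),np.sin(TH)]);EY=np.array([-np.sin(TH),np.cos(TH)])
def L(x,y,z): return np.array([*(O+x*EX+y*EY),z])
def inL(X): d=np.array(X)[:2]-O;return np.array([d@EX,d@EY])
def st(*a): print(*a,"t",round(bot.current_clock(),1),"ee",bot.current_ee_pos().round(4),"F",bot.current_contact_force().round(1),"op",round(bot.current_opening(),3),"g",round(bot.current_grip_force(),1))
E
python3 - <<'E'
from h import *
bot.set_gripper(.5,15)
bot.goto(L(.0853,.231,.15),down(TH))
bot.line_to(L(.0853,.231,.03),max_speed=.12);st("at knob")
bot.set_gripper(0,15);st("grip")
bot.line_to(L(.1555,.231,.03),max_speed=.06);st("open")
bot.set_gripper(.5);bot.line_to(L(.1555,.231,.15))
bot.goto(L(-.03,.231,.25),down(TH))
c=bot.read_camera("wrist");cv2.imwrite("pics/g1.png",c["pixels"]);st()
E
```

```text
at knob t 8.1 ee [ 0.5983 -0.0926  0.031 ] F [0.4 0.3 1.1] op 0.499 g 0.0
grip t 8.6 ee [ 0.5978 -0.0906  0.0303] F [1.1 6.  2.5] op 0.193 g 15.0
open t 9.9 ee [ 0.6679 -0.0954  0.0303] F [0.2 5.5 0.8] op 0.19 g 15.0
t 12.4 ee [ 0.4829 -0.0842  0.249 ] F [-0.3 -1.7  0.2] op 0.502 g 0.0
```

View pics/g1.png

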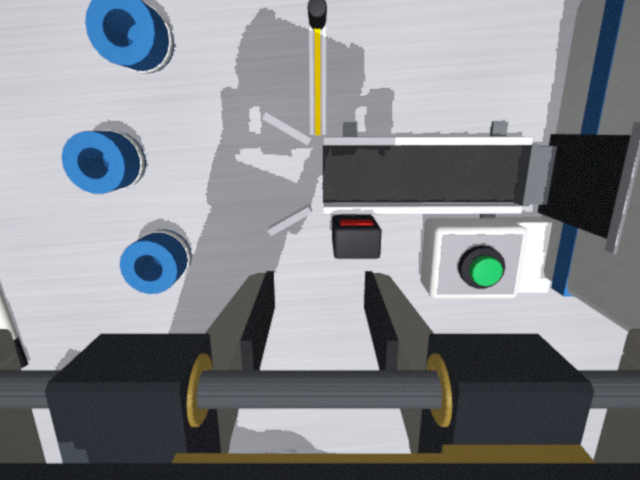

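The gate is drawn clear of the lane, with its plate end at (318,133) outside the rail and all three carriers undisturbed. Next I'll nudge the gate to its hard stop, then centre the two nearest carriers by squeezing them lightly.

```bash
cat >> h.py <<'E'
def find(X,cams):
    """carrier silhouette centre near X, in several views; checks height"""
    o=[(c,bore(c,np.array([*X[:2],.038]))[0]) for c in cams];return tri(*o)
def squeeze(xy,a):
    bot.set_gripper(1.0,6);p=np.array([*xy,.09])
    bot.goto(p,down(a));bot.line_to([*xy,.016],max_speed=.12)
    bot.set_gripper(.3,6);bot.hold(.2);e=bot.current_ee_pos();st("sq")
    bot.set_gripper(1.0,6);bot.line_to([*xy,.09],max_speed=.15);return e
E
python3 - <<'E'
from h import *
# gate to its stop
bot.set_gripper(.5,15);bot.goto(L(.1555,.2325,.12),down(TH));bot.line_to(L(.1555,.2325,.03),max_speed=.15)
bot.set_gripper(0,15);bot.line_to(L(.160,.2325,.03),max_speed=.03);st("stop",inL(bot.current_ee_pos()))
bot.set_gripper(.5);bot.line_to(L(.158,.2325,.12))
# look
bot.set_gripper(1.0)
bot.goto([.40,.02,.25],down(0));a=bot.read_camera("wrist")
bot.goto([.40,.17,.27],down(0));b=bot.read_camera("wrist");cv2.imwrite("pics/c2.png",b["pixels"])
P={}
for n,X in(("c1",(.43,.107)),("c2",(.5466,.1398))):
    P[n]=find(X,(a,b));print(n,P[n])
for n in P:
    X=P[n][0]
    assert P[n][1]<.003 and .025<X[2]<.055
    e=squeeze(X[:2],np.pi/2);X[0]=e[0];e=squeeze(X[:2],0);X[1]=e[1]
    print(n,X.round(4))
    np.save(n+".npy",X)
E
```

```text
stop [0.15698166 0.23294206] t 15.1 ee [ 0.6691 -0.0955  0.0302] F [-12.3   2.5  11.8] op 0.192 g 15.0
c1 (array([0.42991678, 0.10718388, 0.04073905]), np.float64(0.000170405312896694))
c2 (array([0.54668748, 0.13970962, 0.04027642]), np.float64(0.0003072836953777034))
sq t 22.4 ee [0.4297 0.1072 0.0163] F [-2.6 -0.4  6. ] op 0.701 g 6.0
sq t 26.8 ee [0.4301 0.1074 0.0164] F [0.2 1.6 4.8] op 0.699 g 6.0
c1 [0.4297 0.1074 0.0407]
sq t 31.0 ee [0.5461 0.1397 0.0163] F [-4.5 -0.5  5.9] op 0.711 g 6.0
sq t 35.4 ee [0.5465 0.14   0.0165] F [0.6 3.  4.1] op 0.685 g 6.0
c2 [0.5461 0.14   0.0403]
```

```bash
cat > t.py <<'E'
from h import *
import sys
def pick_place(tube,car):
    a=np.pi/2
    bot.set_gripper(.55,12);bot.goto([*tube,.16],down(a));bot.line_to([*tube,.060],max_speed=.12)
    bot.set_gripper(0,12);bot.hold(.2);st("grip")
    bot.line_to([*tube,.17],max_speed=.15);st("lift")
    c=np.load(car+".npy")[:2]
    bot.line_to([*c,.17],max_speed=.25);bot.line_to([*c,.115],max_speed=.12);bot.hold(.2)
    f0=bot.current_contact_force()
    for dx,dy in((0,0),(.0015,0),(-.0015,0),(0,.0015),(0,-.0015),(.0025,.0025),(-.0025,.0025),(.0025,-.0025),(-.0025,-.0025)):
        x=c+np.array([dx,dy]);bot.line_to([*x,.113],max_speed=.05);ok=True
        for z in np.arange(.109,.0605,-.004):
            bot.line_to([*x,z],max_speed=.06);f=bot.current_contact_force()-f0
            if abs(f[2])>6: ok=False;break
        st("try",(dx,dy),"z",round(z,4),f.round(1))
        if ok or z<.075:break
    if z<.066: bot.line_to([*x,.0605],max_speed=.05)
    bot.hold(.2);st("down")
    if z<.075: bot.set_gripper(.6);bot.line_to([*x,.16],max_speed=.12);st("out")
pick_place(*{"g":((.5895,.351),"c2"),"y":((.458,.348),"c1")}[sys.argv[1]])
E
python3 t.py g
```

```text
grip t 40.1 ee [0.5899 0.3512 0.0608] F [-1.4 -0.   4.3] op 0.346 g 12.0
lift t 41.0 ee [0.5887 0.3507 0.1684] F [ 0.7 -0.  -0.8] op 0.344 g 12.0
try (0, 0) z 0.061 [ 0.8 -1.9 -0.4] t 46.3 ee [0.5461 0.14   0.0608] F [ 0.4 -1.7 -0.3] op 0.343 g 12.0
down t 46.7 ee [0.5462 0.14   0.0607] F [-1.2 -1.2  3.3] op 0.349 g 12.0
out t 48.2 ee [0.5454 0.14   0.159 ] F [-0.5  0.6  0.4] op 0.599 g 0.0
```

Green went straight in. Before placing yellow I'll re-check carrier 1, in case it has been knocked.

```bash
python3 - <<'E'
from h import *
bot.goto([.40,.17,.27],down(0));b=bot.read_camera("wrist");s=bot.read_camera("side")
print(find((.43,.107),(b,bot.read_camera("scene"))),plane(b,bore(b,np.array([.43,.107,.038]))[0],.04),np.load("c1.npy"))
cv2.imwrite("pics/s2.png",b["pixels"])
E
python3 t.py y
```

```text
(array([ 0.46000137,  0.13691453, -0.01160492]), np.float64(0.007627259422853094)) [0.46041481 0.13394338 0.04      ] [0.42974651 0.10739085 0.04073905]
grip t 52.9 ee [0.4585 0.3482 0.0606] F [ 0.1 -0.5  5.5] op 0.343 g 12.0
lift t 53.8 ee [0.4572 0.3476 0.1686] F [-1.5 -0.1 -1.5] op 0.342 g 12.0
try (0, 0) z 0.101 [-1.8 -0.8 12.7] t 56.7 ee [0.4313 0.1071 0.1028] F [-1.6 -0.7 11.9] op 0.342 g 12.0
try (0.0015, 0) z 0.101 [-1.9 -0.7  8.1] t 57.8 ee [0.4321 0.1072 0.1021] F [-1.6 -0.7  7.3] op 0.341 g 12.0
try (-0.0015, 0) z 0.097 [-3.6 -1.9 13.7] t 59.2 ee [0.4298 0.1071 0.0989] F [-3.3 -1.8 12.9] op 0.341 g 12.0
try (0, 0.0015) z 0.097 [-3.5 -0.8  9.1] t 60.7 ee [0.4308 0.1087 0.0984] F [-3.3 -0.7  8.3] op 0.343 g 12.0
try (0, -0.0015) z 0.093 [-3.8 -1.4 13.3] t 62.4 ee [0.4315 0.1054 0.0951] F [-3.5 -1.3 12.6] op 0.347 g 12.0
try (0.0025, 0.0025) z 0.093 [-2.9 -1.3 10.7] t 64.2 ee [0.4333 0.1097 0.0946] F [-2.7 -1.2 10. ] op 0.347 g 12.0
try (-0.0025, 0.0025) z 0.089 [-3.3 -0.6  6.2] t 66.3 ee [0.4272 0.1098 0.0895] F [-3.  -0.5  5.5] op 0.349 g 12.0
try (0.0025, -0.0025) z 0.061 [-0.6 -1.  -0.2] t 70.2 ee [0.4319 0.1049 0.0607] F [-0.4 -0.9 -0.9] op 0.347 g 12.0
down t 70.7 ee [0.4321 0.1049 0.0605] F [-1.  -0.7  0. ] op 0.349 g 12.0
out t 72.2 ee [0.4316 0.1049 0.1591] F [ 0.2 -0.3 -0.4] op 0.598 g 0.0
```

View pics/s2.png

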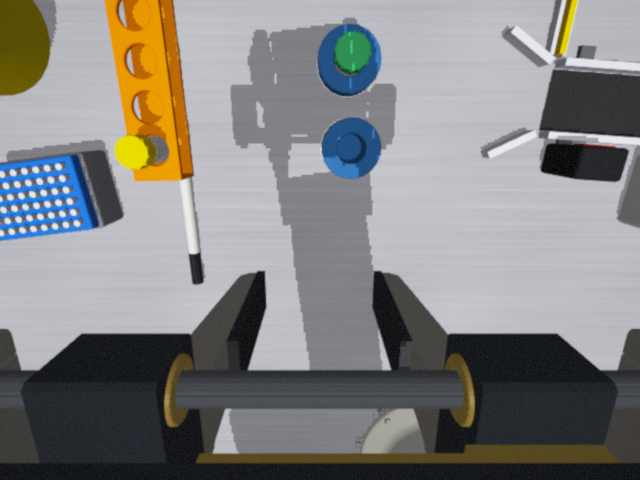

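The picture shows carrier 1 already knocked to about (.460,.134) (pixel 351,148) before the yellow placement. I chained that run too hastily and aimed at the old spot, so I'll look at what happened.

```bash
python3 - <<'E'
from h import *
bot.line_to([.4316,.105,.25],max_speed=.2)
bot.goto([.36,.17,.27],down(0));b=bot.read_camera("wrist");s=bot.read_camera("side")
cv2.imwrite("pics/y2.png",np.hstack([cv2.resize(b["pixels"][0:300,200:500],(400,400)),cv2.resize(s["pixels"][170:320,230:380],(400,400))]))
E
```

```text
(no output)
```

View pics/y2.png

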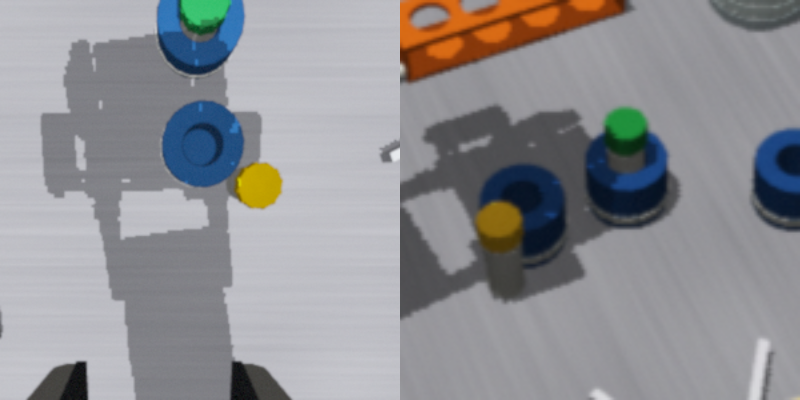

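The yellow tube stands upright on the bench right beside the empty carrier 1 (cap at crop (259,186), carrier at (202,143)), and the green tube is seated. I'll measure both and regrasp the yellow tube.

```bash
python3 - <<'E'
from h import *
V=[]
for p in([.36,.17,.27],[.36,.05,.25]):
    bot.goto(p,down(0));V.append(bot.read_camera("wrist"))
o=[]
for c in V:
    u=proj(c,np.array([.432,.105,.075]));ce,s=min(blobs(mask(c,(20,120,60),(35,255,255)),150),key=lambda x:np.linalg.norm(x[0]-u));print(ce,u,s[4]);o.append((c,ce))
print("tube",tri(*o))
o=[]
for c in V:
    u=proj(c,np.array([.460,.134,.05]))
    m=mask(c,*BLUE);k,h=cv2.findContours(m,cv2.RETR_CCOMP,cv2.CHAIN_APPROX_NONE);q,e=bore(c,np.array([.460,.134,.038]));print(q,np.round(e[1],1),u);o.append((c,q))
print("c1",tri(*o));st()
E
```

```text
[393.10828025 139.08386412] [383.76031007 137.24864183] 942
[267.18251681 139.8568684 ] [258.31109077 137.94659351] 1041
tube (array([0.43033316, 0.09637321, 0.07824476]), np.float64(8.019714052929824e-06))
[351.57821655 108.05366516] [59.2 62.9] [352.65576367 108.60034937]
[231.66322327 106.6999588 ] [64.  66.7] [231.35288561 107.78954001]
c1 (array([0.46104692, 0.13471278, 0.04528827]), np.float64(0.0002452882580276704))
t 75.3 ee [0.3602 0.0506 0.2503] F [ 0.1 -0.1  1.1] op 0.6 g 0.0
```

```bash
python3 - <<'E'
import numpy as np
X=np.load("c1.npy");X[:2]=(.4610,.1347);np.save("c1.npy",X)
s=open("t.py").read()
s=s.replace('line_to([*tube,.060]','line_to([*tube,.056]').replace('(.458,.348)','(.4303,.0964)').replace("bot.goto([*tube,.16]","bot.goto([*tube,.2]")
s=s.replace("(.0025,.0025),(-.0025,.0025),(.0025,-.0025),(-.0025,-.0025)","(0,0)")
open("t.py","w").write(s)
E
python3 t.py y
python3 - <<'E'
from h import *
bot.goto([.38,.17,.27],down(0));b=bot.read_camera("wrist");s=bot.read_camera("side")
cv2.imwrite("pics/y3.png",np.hstack([cv2.resize(b["pixels"][0:300,200:500],(400,400)),cv2.resize(s["pixels"][170:320,230:380],(400,400))]))
E
```

```text
grip t 78.8 ee [0.4306 0.0964 0.0563] F [0.1 0.8 3.6] op 0.343 g 12.0
lift t 79.7 ee [0.4295 0.0964 0.1688] F [-0.4 -0.7 -1.1] op 0.338 g 12.0
try (0, 0) z 0.061 [-2.8  0.8  4.2] t 84.4 ee [0.461  0.1348 0.0611] F [-2.4  0.1  3.5] op 0.342 g 12.0
down t 84.8 ee [0.461  0.1348 0.0611] F [-4.2  0.5  6.8] op 0.345 g 12.0
out t 86.3 ee [0.4603 0.1347 0.1591] F [ 0.4  0.4 -0.8] op 0.597 g 0.0
```

View pics/y3.png

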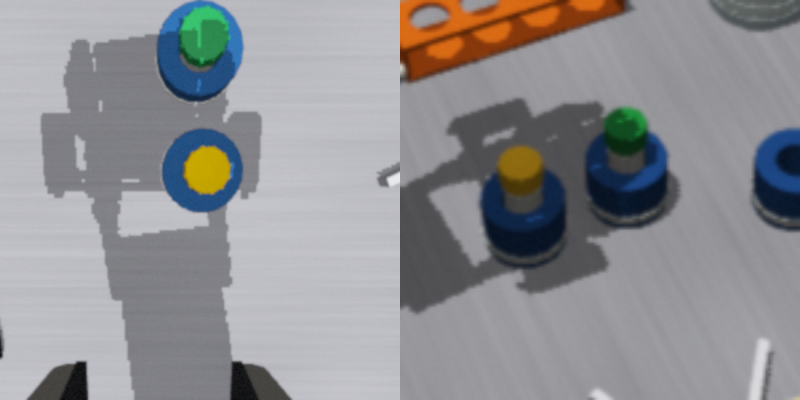

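Both tubes sit upright in their carriers with the caps at equal height (crop (207,170) yellow, (205,38) green). Next I'll slide carrier 1 into the lane.

```bash
cat > s.py <<'E'
from h import *
def see(cap,X):
    "carrier position from the cap of its tube, two wrist views"
    V=[];o=[]
    for p in([X[0]-.1,X[1]+.03,.27],[X[0]-.1,X[1]-.07,.25]):
        bot.goto(p,down(0));c=bot.read_camera("wrist");u=proj(c,np.array([*X,.08]))
        ce,s=min(blobs(mask(c,*cap),150),key=lambda x:np.linalg.norm(x[0]-u));o.append((c,ce))
    return tri(*o)
def slide(X,way,a=TH):
    bot.set_gripper(1.0,8);bot.goto([*X,.16],down(a));bot.line_to([*X,.016],max_speed=.1);st("at")
    bot.set_gripper(.3,8);bot.hold(.2);st("grip")
    for p,v in way:
        q=np.array([*p[:2],.0155]);bot.line_to(q,max_speed=v);st("way",inL(bot.current_ee_pos()).round(4))
    bot.set_gripper(1.0,8);bot.hold(.2);p=bot.current_ee_pos();bot.line_to([p[0],p[1],.18],max_speed=.1);st("up")
CAPY=((20,120,60),(35,255,255))
E
python3 - <<'E'
from s import *
X,e=see(CAPY,(.461,.1347));print(X,e)
assert .07<X[2]<.09 and e<.003 and np.hypot(X[0]-.461,X[1]-.1347)<.01
slide(X[:2],[((.461,.02),.12),(L(0,.335,0),.1),(L(0,.27,0),.1),(L(0,.20,0),.05),(L(0,.12,0),.05)])
c=bot.read_camera("wrist");
bot.goto(L(-.08,.2,.27),down(TH));c=bot.read_camera("wrist");s=bot.read_camera("side")
cv2.imwrite("pics/a1.png",np.hstack([c["pixels"][0:300,170:570],cv2.resize(s["pixels"][180:450,240:480],(400,450))[:300]]))
E
```

```text
[0.46104285 0.13461221 0.08414424] 7.997999885365868e-05
at t 91.7 ee [0.4617 0.1347 0.0166] F [0.7 0.6 0.6] op 1.0 g 0.0
grip t 92.4 ee [0.4612 0.1348 0.0161] F [-0.   1.5  1.3] op 0.706 g 8.0
way [-0.0584  0.3334] t 93.5 ee [0.4614 0.02   0.0161] F [-0.6  6.   6.4] op 0.699 g 13.0
way [-0.0011  0.3347] t 94.3 ee [0.5186 0.0172 0.0149] F [-0.5  0.7 -3.2] op 0.702 g 8.0
way [-2.000e-04  2.703e-01] t 95.1 ee [ 0.515  -0.0471  0.0154] F [-0.3 -0.2 -3.2] op 0.705 g 8.0
way [0.0094 0.201 ] t 96.6 ee [ 0.5197 -0.1169  0.0201] F [21.  15.4  3.1] op 0.905 g 10.4
way [0.01  0.122] t 98.4 ee [ 0.5147 -0.1957  0.0201] F [26.6 17.1  4. ] op 1.001 g 13.3
up t 100.6 ee [ 0.5143 -0.1955  0.1793] F [-0.2 -0.4 -0.2] op 1.001 g 0.0
```

View pics/a1.png

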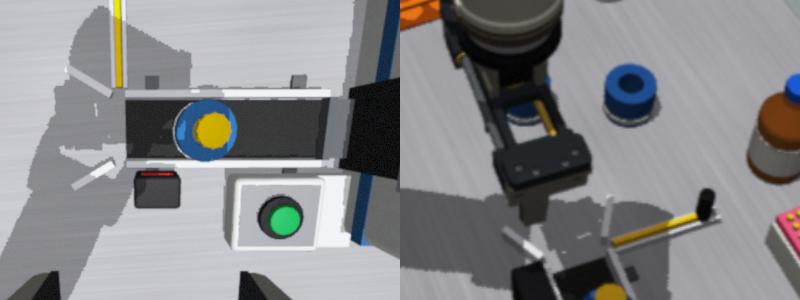

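Carrier 1 stands in the lane with its tube seated (crop (207,130)). But between y 0.27 and 0.20 something pushed the arm about 10 mm in +x with over 20 N and forced the fingers open. I'll measure before going on.

```bash
python3 - <<'E'
from s import *
V=[]
for y in(.2,.1):
    bot.goto(L(-.08,y,.27),down(TH));V.append(bot.read_camera("wrist"))
o=[]
for c in V:
    u=proj(c,L(0,.13,.08));ce,s=min(blobs(mask(c,*CAPY),150),key=lambda x:np.linalg.norm(x[0]-u));o.append((c,ce))
X,e=tri(*o);print("cap",X,e,inL(X))
X,e=find(L(0,.13,0),V);print("car",X,e,inL(X))
c=V[0]
for P,n in((L(-.034,.1,.02),"rail-"),(L(.034,.1,.02),"rail+"),(L(-.06,.288,.02),"fl-"),(L(.06,.288,.02),"fl+"),(L(-.034,.24,.02),"t-"),(L(.034,.24,.02),"t+"),(L(-.046,.165,.065),"rd"),(L(-.046,.215,.065),"rd2"),(L(0,0,.02),"stop")):
    u=proj(c,P);cv2.circle(c["pixels"],tuple(int(round(x)) for x in u),2,(255,0,255),-1)
cv2.imwrite("pics/a2.png",cv2.resize(c["pixels"][60:260,170:570],None,fx=2,fy=2))
E
```

```text
cap [ 0.50461506 -0.17897277  0.08371119] 1.6998766599938808e-05 [-0.00117707  0.13799139]
car [ 0.5051402  -0.17828401  0.05098918] 2.775784181265804e-05 [-0.00070211  0.13871567]
```

View pics/a2.png

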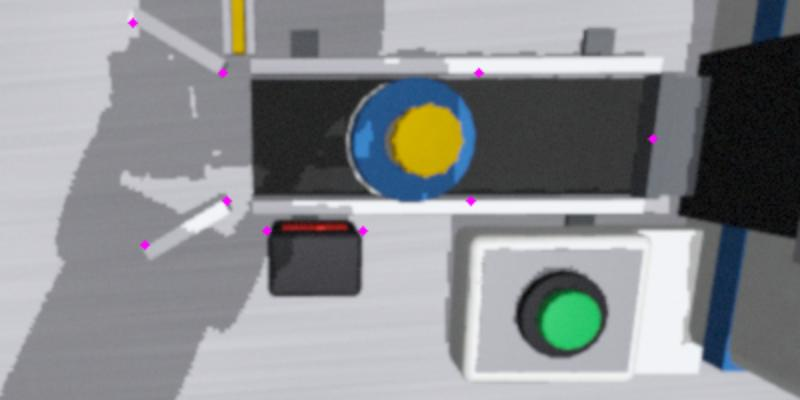

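```bash
python3 - <<'E'
from s import *
bot.set_gripper(0,10)
bot.goto(L(0,.205,.16),down(TH));bot.line_to(L(0,.205,.025),max_speed=.08);st("dn",inL(bot.current_ee_pos()).round(4))
for y in np.arange(.195,.12,-.01):
    bot.line_to(L(0,y,.025),max_speed=.05);st(inL(bot.current_ee_pos()).round(4))
    if np.linalg.norm(bot.current_contact_force())>12:break
E
```

```text
dn [0.0004 0.2049] t 106.1 ee [ 0.511  -0.1124  0.0255] F [ 0.2 -0.3 -0.2] op 0.001 g 0.0
[1.000e-04 1.945e-01] t 106.5 ee [ 0.5099 -0.1227  0.0251] F [-0.1 -0.1  0. ] op 0.002 g 0.0
[-0.      0.1846] t 106.8 ee [ 0.5091 -0.1325  0.0249] F [-0.2 -0.4 -0.3] op 0.007 g 0.0
[0.     0.1745] t 107.2 ee [ 0.5084 -0.1426  0.025 ] F [-0.1  0.2 -0.2] op 0.004 g 0.0
[1.000e-04 1.644e-01] t 107.5 ee [ 0.5077 -0.1527  0.025 ] F [-0.6 -0.2 -0.3] op 0.002 g 0.0
[1.000e-04 1.544e-01] t 107.9 ee [ 0.507  -0.1627  0.025 ] F [-0.4  0.7  0.6] op 0.006 g 0.0
[-0.0004  0.1448] t 108.2 ee [ 0.5059 -0.1723  0.0247] F [-1.1  1.8  0.5] op 0.003 g 0.7
[-0.0006  0.1354] t 108.6 ee [ 0.505  -0.1816  0.0248] F [-3.   4.5  1.5] op 0.007 g 2.0
[-0.0007  0.1257] t 108.9 ee [ 0.5042 -0.1913  0.0248] F [-2.8  4.5  2.9] op 0.006 g 2.5
```

```bash
cat >> s.py <<'E'
def capat(cap,X,V):
    o=[]
    for c in V:
        u=proj(c,np.array([*X[:2],.08]));ce,s=min(blobs(mask(c,*cap),120),key=lambda x:np.linalg.norm(x[0]-u));o.append((c,ce))
    return tri(*o)
E
python3 - <<'E'
from s import *
p=bot.current_ee_pos();bot.line_to([p[0]+.03*EY[0]*.3,p[1]+.01,.025]);p=bot.current_ee_pos();bot.line_to([p[0],p[1],.2],max_speed=.15)
V=[]
for y in(.16,.08):
    bot.goto(L(-.08,y,.27),down(TH));V.append(bot.read_camera("wrist"))
X,e=capat(CAPY,L(0,.076,0),V);print("c1",X,e,inL(X))
cv2.imwrite("pics/a3.png",np.hstack([V[0]["pixels"][0:300,220:620],V[1]["pixels"][0:300,220:620]]))
X,e=see(GRN,(.546,.14));print("c2",X,e);st()
E
```

```text
c1 [ 0.50357489 -0.23850999  0.0823711 ] 2.658157239985996e-05 [0.00200898 0.07853038]
c2 [0.54603385 0.13897237 0.08448921] 5.8388568198907044e-05
t 113.6 ee [0.4463 0.0696 0.2502] F [ 0.  -0.8 -0.2] op 0.003 g 0.0
```

View pics/a3.png

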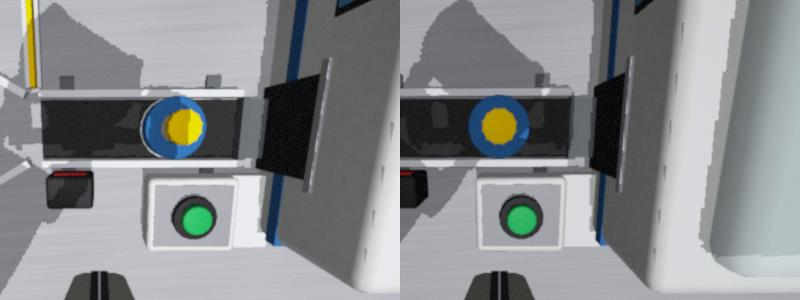

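Carrier 1 is well inside the lane (crop (180,128)) and moves freely when pushed from behind. I'll bring carrier 2 to the mouth gripped, then push it the rest of the way with closed fingers.

```bash
python3 - <<'E'
from s import *
slide((.546,.139),[((.533,.08),.1),(L(0,.335,0),.1),(L(0,.30,0),.08)])
bot.set_gripper(0,10);bot.goto(L(0,.37,.16),down(TH));bot.line_to(L(0,.37,.025),max_speed=.12)
for y in np.arange(.35,.135,-.01):
    bot.line_to(L(0,y,.025),max_speed=.06);f=bot.current_contact_force()
    if np.linalg.norm(f)>3:st(inL(bot.current_ee_pos()).round(4))
    if np.linalg.norm(f)>14:break
st()
E
```

```text
at t 117.2 ee [0.5467 0.139  0.0167] F [-0.1  0.5  0.6] op 1.0 g 0.0
grip t 118.0 ee [0.5462 0.1392 0.0162] F [0.3 1.8 0.5] op 0.692 g 8.0
way [0.0093 0.3972] t 118.7 ee [0.5334 0.0788 0.0161] F [-0.2 -2.8  6.6] op 0.694 g 8.0
way [0.0006 0.3347] t 119.5 ee [0.5203 0.0171 0.0161] F [-0.2  1.2  6. ] op 0.695 g 8.0
way [0.0004 0.2998] t 120.1 ee [ 0.5176 -0.0177  0.016 ] F [0.5 1.5 6. ] op 0.691 g 8.0
up t 122.7 ee [ 0.5168 -0.0174  0.1793] F [-0.5 -0.1  0. ] op 1.0 g 0.0
[0.0009 0.2701] t 128.7 ee [ 0.516  -0.0473  0.0255] F [3.4 2.9 1.5] op 0.007 g 1.9
[0.0012 0.2602] t 129.0 ee [ 0.5157 -0.0573  0.0257] F [4.5 4.7 3.2] op 0.006 g 2.4
[0.0016 0.2502] t 129.3 ee [ 0.5153 -0.0672  0.0259] F [4.4 5.1 2.8] op 0.004 g 2.7
[0.002  0.2403] t 129.6 ee [ 0.515  -0.0772  0.0262] F [5.4 4.3 3.7] op 0.006 g 3.1
[0.0026 0.2303] t 130.0 ee [ 0.5149 -0.0871  0.0265] F [6.7 5.5 3.6] op 0.004 g 3.8
[0.0036 0.2204] t 130.3 ee [ 0.5152 -0.0971  0.0271] F [9.3 7.9 5.6] op 0.004 g 5.0
[0.005 0.211] t 130.6 ee [ 0.516  -0.1066  0.0279] F [11.2 10.5  8.2] op 0.006 g 7.5
t 130.6 ee [ 0.516  -0.1066  0.0279] F [11.2 10.5  8.2] op 0.006 g 7.5
```

The sideways force comes from the carrier rolling along the −x rail and dragging the pusher with it. I'll push in short strokes with a slight +x drift, backing off between strokes.

```bash
python3 - <<'E'
from s import *
y=.211;x0=0.
for k in range(7):
    bot.line_to(L(x0,y+.006,.025),max_speed=.1)
    bot.line_to(L(x0-.001,y+.004,.025),max_speed=.05)
    n=0;done=False
    for s in range(10):
        y-=.004;bot.line_to(L(x0-.001+.0003*(s+1),y,.025),max_speed=.05);f=bot.current_contact_force();p=inL(bot.current_ee_pos())
        fl=np.array([f[:2]@EX,f[:2]@EY])
        if abs(fl[0])>7 or fl[1]>14 or y<.142:break
    st(k,"cmd",round(y,4),"at",p.round(4),"f",fl.round(1));y=p[1]
    if fl[1]>12 and p[1]<.155:break
E
```

```text
0 cmd 0.171 at [0.002  0.1711] f [-0.1  5.1] t 133.7 ee [ 0.5102 -0.1462  0.0251] F [0.3 5.1 1.3] op 0.007 g 2.4
1 cmd 0.1391 at [0.0016 0.1429] f [ 0.2 18. ] t 136.2 ee [ 0.5077 -0.1743  0.0254] F [ 1.5 18.   9.7] op 0.004 g 9.3
```

```bash
python3 - <<'E'
from s import *
bot.line_to(L(0,.158,.025),max_speed=.08);bot.line_to(L(0,.158,.2),max_speed=.15)
V=[]
for y in(.17,.08):
    bot.goto(L(-.08,y,.27),down(TH));V.append(bot.read_camera("wrist"))
a,e=capat(CAPY,L(0,.032,0),V);b,e2=capat(GRN,L(0,.096,0),V)
print(a,inL(a),b,inL(b),e,e2,np.linalg.norm(a-b))
cv2.imwrite("pics/a4.png",np.hstack([V[0]["pixels"][0:300,220:620],V[1]["pixels"][0:300,220:620]]));st()
E
```

```text
[ 0.49959031 -0.28488009  0.08197509] [0.00132395 0.03199444] [ 0.50298218 -0.22062132  0.08410238] [0.00014873 0.09633193] 0.00010102277089317968 5.606603989574404e-07 0.06438338109820609
t 139.0 ee [ 0.4219 -0.2308  0.2683] F [ 0.2 -0.4 -0.1] op 0.002 g 0.0
```

View pics/a4.png

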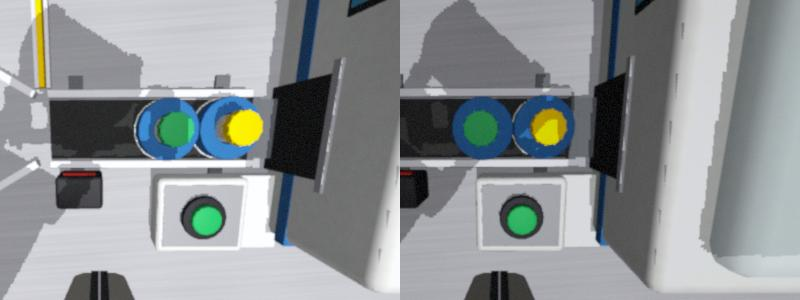

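Both carriers are in, at loader y 32 and 96 mm with 64 mm spacing and tubes seated. Next: close the gate, then press start.

```bash
python3 - <<'E'
from s import *
bot.set_gripper(.5,15);bot.goto(L(.1555,.2325,.15),down(TH));bot.line_to(L(.1555,.2325,.03),max_speed=.12)
bot.set_gripper(0,15);st("grip")
bot.line_to(L(.075,.2325,.03),max_speed=.08);st(inL(bot.current_ee_pos()))
for x in np.arange(.073,.058,-.002):
    bot.line_to(L(x,.2325,.03),max_speed=.03);f=bot.current_contact_force()
    if f[:2]@EX>9:break
st("closed",inL(bot.current_ee_pos()),round(x,4))
bot.set_gripper(.5);bot.line_to(L(x+.004,.2325,.15),max_speed=.15)
c=bot.read_camera("wrist")
bot.set_gripper(0,10)
bot.goto([.36,-.12,.3],down(0));c=bot.read_camera("wrist");cv2.imwrite("pics/k1.png",c["pixels"][0:300,200:600]);st()
E
```

```text
grip t 142.6 ee [ 0.6678 -0.0954  0.0303] F [0.8 2.  2.2] op 0.192 g 15.0
[0.07499217 0.23267713] t 143.8 ee [ 0.5873 -0.0899  0.0302] F [-0.8  3.1  5.7] op 0.193 g 15.0
closed [0.07047717 0.23259876] 0.067 t 144.8 ee [ 0.5828 -0.0897  0.0304] F [12.   4.6 -5.1] op 0.191 g 15.0
t 148.2 ee [ 0.3603 -0.1199  0.2994] F [-0.2 -0.  -0. ] op 0.005 g 0.0
```

View pics/k1.png

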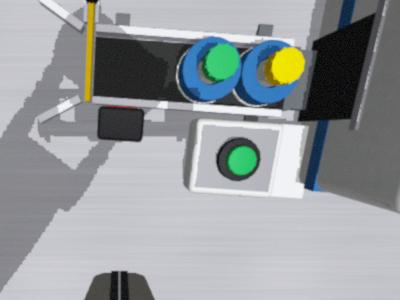

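The gate is against its closed stop, with the plate spanning the lane at crop x≈90, and both carriers are in place. Now I'll press the button.

```bash
python3 - <<'E'
from s import *
B=(.4072,-.2561);a=TH+np.pi/2
bot.goto([*B,.2],down(a));bot.line_to([*B,.075],max_speed=.12);bot.hold(.2);f0=bot.current_contact_force()[2];zc=None
for z in np.arange(.072,.044,-.001):
    bot.line_to([*B,z],max_speed=.02);f=bot.current_contact_force()[2]-f0;ze=bot.current_ee_pos()[2]
    if f>.8: print(round(z,3),round(ze,4),round(f,1))
    if f>15:break
bot.hold(.3);st()
bot.line_to([*B,.2],max_speed=.12)
bot.goto([.36,-.12,.3],down(0));c=bot.read_camera("wrist");cv2.imwrite("pics/k2.png",c["pixels"][0:300,200:600]);st()
E
```

```text
0.072 0.0722 2.9
0.071 0.0712 3.7
0.07 0.0701 3.4
0.069 0.0692 4.0
0.068 0.0682 4.0
0.067 0.0671 5.7
0.066 0.0664 7.5
0.065 0.0662 16.0
t 153.4 ee [ 0.4074 -0.2564  0.0662] F [-1.5  1.2 13.7] op 0.01 g 6.8
t 156.2 ee [ 0.3599 -0.1201  0.2996] F [ 0.1 -0.6  0.3] op 0.006 g 0.0
```

```bash
python3 - <<'E'
from s import *
a=cv2.imread("pics/k1.png").astype(int);b=cv2.imread("pics/k2.png").astype(int)
print((abs(a-b).max(2)>40).sum())
bot.job_done()
E
```

```text
298
the job is handed in; nothing more can be done
```

The job is handed in: both tubes are seated in carriers in the lane (first at the stop, 64 mm apart), the gate is closed and start was pressed its full 6 mm. The yellow tube was first set down on the bench after its carrier was knocked, then regrasped and seated. Rail drag in the lane peaked at about 32 N.

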